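# Draw the sliding bolt of a lock box while holding its spring catch down

## Robot

A 7-joint arm with a two-finger parallel gripper is mounted at the origin on a cart in front of the work surface, level with it; the furniture and walls round the work are solid. World frame = base frame: x ahead of the robot, y to its left, z up, the work surface at z = 0. Lengths are in m, angles in rad, forces in N, time in s.
With the tool pointing down it reaches from about 0.4 to 0.85 m from the base axis. Payload 4.5 kg.
Tool frame: the origin (TCP) lies midway between the tips of the shut fingers; the grasp point (between the pads) lies 19 mm behind it; z points along the fingers, y is the line along which they close (so a half turn about z gives the same grasp; the last joint's range is limited). The gripper opens to 88 mm and grips with 3 to 60 N. Pads are 18 mm wide; open, the fingers measure 123 mm over their backs; the gripper's body (75 mm by 187 mm) begins 45 mm behind the grasp point.
Start: joints at [-1.252, 0.689, -0.195, 1.565, 0.157, 0.902, -0.215], TCP at [0.176, 0.6, 0.239] pointing down, gripper open.
Joint ranges: [-3.01, 3.01], [-0.46, 2.08], [-1.47, 1.51], [0.13, 2.56], [-1, 4.14], [0.04, 2.09], [-2.66, 2.66]. Speed limits (rad/s): [2.57, 2.57, 3.14, 3.14, 3.14, 3.14, 3.14].

## Interface

Orientations are given as a unit quaternion [x, y, z, w].
In Python, from rig import monitor, imaging, job, recognise, regions_of, tip_of gives the robot as it stands.
- The arm moves only by the tool servo_tool, never from a script. Its argument "commands" is a list of rows, each an object with "jaw": the opening, from 0 (shut) to 1 (fully open); "dp": the shift along the tool's x, y, z in mm, a list of three; "spin": the turn about the tool's z in rad. A call has 1 to 12 rows; each row is the pose to reach, as a shift and turn from the pose commanded when the call began, along the tool's axes at that moment; what a row does not reach only later rows make up. A row lasts 1/8 s, in which the tool goes at most 62.5 mm and 10.7 degrees, less where a joint would pass 70% of its speed; a pose out of reach is approached as far as the arm can. A call with a gripper value outside its range is refused whole. The fingers move at their own pace and stop on an object; "newtons" is the grip in N (left out, the last holds). Time passes only in rows, so rows that repeat a pose let the fingers close. It gives the time, the measured TCP pose, the force, the opening and the grip force at its end, in the units of the state.
- monitor.read_state(): the state, without advancing time (a new reading comes with each control period).
- imaging.grab_frame(name): name is "scene" or "side" or "wrist"; returns a dict with "color" (400x640x3 uint8, red, green, blue), "intrinsics" (3x3 intrinsics, pixels), "view" (4x4, takes a point from world to camera coordinates). Camera axes: x right, y down, z forward; pixel columns grow to the right and rows downward; lengths in m; the calibration is good to about 2 mm. A picture is of the moment at which its call begins. There is no depth.
- job.close_job(): hands the job in; it is judged then, once.
Trained networks look in a picture, given as the dict that the camera call returned (one of the last four; its "shot" number tells which), for a name from the list of things; names that differ only in an ending like _2 or _b are one class to them, and where a whole thing is asked for, a point or a joint stands for the part that bears it (a point fixed in the world has none). Each returns a list of dicts, best first, with "conf" (0 to 1); they miss things now and then, are a little off and sometimes report something else, mostly with a low value. They report only what shows in the picture. A call takes as long as a camera call.
- recognise(query, picture): "pixel" ([row, column] in pixels, amid what is visible of it).
- regions_of(query, picture): "pixels" (400x640 bool, what is visible of it) and "pixel" ([row, column] in pixels, amid what is visible of it).
- tip_of(query, picture): "pixel" ([row, column] in pixels: a listed point, or the origin of a listed thing).
The state is a dict: "clock": time; "qpos": joint angles; "joint_velocities": joint speeds; "joint_efforts": joint torques, N m; "eef_pos": TCP position; "tool_rot": TCP orientation; "ft_force": force on the tool from outside, world axes, zero at the start; "moment": the same for the moment, N m; "finger_gap": opening from 0.0 (shut) to 1.0 (fully open); "grasp_force": force on a finger pad.
Only numpy, scipy, OpenCV 4.12 (cv2) and the standard library are available. Lean on these libraries where they do the work, as an engineer would, in place of code of your own. Each camera call takes 0.05 s, during which the arm holds its last target. There are 200 camera calls.

## Task

Unbolt the lid of the flat grey steel lock box: with one fingertip press its spring safety catch (the long dark press bar) down and keep it down, while the other fingertip gently pushes the bolt by its upright thumb tab all the way back, away from its keeper. Once the bolt is fully back, let go of both, so that the catch springs up again and locks the bolt open. Only press and push: do not pinch, grip or lift anything, and leave the loose things on and round the box where they are.

Things in the scene. Friction and masses are not known exactly. Their poses are not given: they have to be found in the camera images.
- lock_box: Flat grey steel box, 220 (its x) x 360 (y) x 85 mm high, fixed. Origin: centre of underside; z up, at yaw 0 x away from the robot, y left. On its top the bolt, a 12 mm steel rod along y, lies at x = +30 mm, and the catch's press bar, parallel, at x = -30 mm. Keeper (y = +75 mm) and guides (y = +37, -53) reach 28 mm, the catch housing 30 mm above the box top; fingertips pass over them.
- bolt_tab (a point): Centre of the bolt's upright steel thumb tab, 28 mm wide (box x), 12 mm thick (box y), standing 30 to 64 mm above the box top; this point 47 mm above the box top. In the box frame at y = +15 mm with the bolt home, y = -29 mm fully back. To draw the bolt push its +y face toward the box's -y; beside that face there is free room for a finger.
- bolt (a joint): Bolt travel in m along the box's -y: 0 = home in its keeper (locked), 0.044 = fully back at a stop. Friction about 2.5 N, no spring. With the catch up, a tooth stops the bolt after 1.5 mm; a second tooth stops it at 26 mm if the catch is let up on the way. Fully back, the risen tooth holds it at 0.040 to 0.044.
- catch_top (a point): Centre of the top face of the press bar (dark steel, 24 mm wide in box x, 128 mm long in box y, from y = -49 to +79 mm in the box frame: a fingertip holding it down can slide along it for the bolt's whole travel). When up, the top is 46 mm above the box top (131 mm above the worktop); it moves down with the bar.
- catch (a joint): How far the press bar is down, in m: 0 = up (bolt locked), 0.010 = down at its stop. Spring: 4.2 N to start, 7.7 N fully down; returns by itself. It goes straight down wherever it is pressed along its length. The bolt is free when the bar is down by more than 5.5 mm; hold it 7 mm down or more.
- electrical_tape: Leave alone: a roll of black tape, 64 mm across, 19 mm high, lying on the box; origin at the centre of its underside.
- bearing: Leave alone: a ball bearing, 47 mm across, 14 mm high, lying on the box; origin at the centre of its underside.
- bolt_1: Leave alone: a loose steel hexagon screw, 66 mm long, 22 mm high, lying on the box; origin under its middle.
- spark_plug: Leave alone: a spark plug, 75 mm long, 24 mm high, lying on the box; origin under its middle.
- pliers_1: Leave alone: red-handled pliers, 190 mm long, 14 mm high, lying on the worktop in front of the box; origin under their middle.
- tape_measure: Leave alone: a yellow tape measure, 38 x 88 x 66 mm, standing on the worktop beside the box; origin at the centre of its underside.

How it is judged:
By the outcome, as a careful person would: the job done as asked, in the order asked, and still so for the second after the job is handed in, with the robot touching nothing.
It also fails if it takes over 38 s, if anything falls off the work surface, if the arm or the gripper's body presses on something with over 40 N, if the wrist force passes 120 N, or if a joint passes its speed limit or range.

## Working session

There is one attempt and no reset: what is moved stays moved. The work goes in short steps, Python scripts to look and compute and a tool call to move; the robot and the scene stay as the last step left them, time stands still between calls to the robot, and variables do not carry over. Pictures are saved under pics/ and viewed, at most 10 in all, crops included, and the job is handed in when it is done.

Besides the shell and the picture viewer there is one more tool, called after "Emit:" by a JSON object that holds its "name" and its "arguments", one argument or row to a line. servo_tool: Moves the arm, as the interface text tells. Its arguments: {"type":"object","properties":{"commands":{"type":"array"},"newtons":{"type":"number"}},"required":["commands"]}

```bash
mkdir -p pics; cat > h.py <<'E'
import numpy as np,cv2
from rig import monitor, imaging, job, recognise, regions_of, tip_of
def ray(f,px):
    V=np.array(f["view"]);K=np.array(f["intrinsics"])
    d=V[:3,:3].T@np.linalg.inv(K)@np.array([px[1],px[0],1.]);o=-V[:3,:3].T@V[:3,3]
    return o,d/np.linalg.norm(d)
def atz(f,px,z):
    o,d=ray(f,px);return o+d*(z-o[2])/d[2]
def tri(rs):
    A=sum(np.eye(3)-np.outer(d,d) for o,d in rs);b=sum((np.eye(3)-np.outer(d,d))@o for o,d in rs)
    return np.linalg.solve(A,b)
def proj(f,p):
    c=np.array(f["view"])@np.r_[p,1];q=np.array(f["intrinsics"])@c[:3];return q[:2]/q[2]
def save(f,n): cv2.imwrite("pics/"+n,f["color"][:,:,::-1])
E
python3 - <<'E'
from h import *
s=monitor.read_state();print(s["clock"],s["eef_pos"],s["tool_rot"],s["finger_gap"],s["ft_force"])
Z={"lock_box":0,"bolt_tab":.132,"catch_top":.131}
R={}
for n in ("scene","side"):
    f=imaging.grab_frame(n);save(f,n+"0.png")
    for q in Z:
        for r in tip_of(q,f)[:2]:
            print(n,q,np.round(r["pixel"]),round(r["conf"],2),atz(f,r["pixel"],Z[q]).round(3))
        t=tip_of(q,f)
        if t:R.setdefault(q,[]).append(ray(f,t[0]["pixel"]))
for q in R:
    if len(R[q])>1:print(q,tri(R[q]).round(4))
E
```

```text
0.0 [0.17547567 0.59919003 0.23789697] [ 1.41884658e-01  9.89882751e-01 -9.37425670e-04 -5.94650608e-05] 0.9999283870263529 [ 0.66945352  0.28894808 -0.03148733]
scene lock_box [247. 337.] 0.72 [ 0.555 -0.012  0.   ]
scene lock_box [282. 451.] 0.17 [ 0.565 -0.262  0.   ]
scene bolt_tab [185. 343.] 0.91 [ 0.59  -0.006  0.132]
scene catch_top [193. 326.] 0.89 [0.537 0.004 0.131]
scene catch_top [272. 276.] 0.71 [ 0.263 -0.093  0.131]
side lock_box [236. 321.] 0.65 [ 0.565 -0.012  0.   ]
side lock_box [180. 330.] 0.28 [0.652 0.231 0.   ]
side bolt_tab [194. 332.] 0.51 [ 0.595 -0.006  0.132]
side bolt_tab [231. 355.] 0.35 [ 0.609 -0.156  0.132]
side catch_top [193. 310.] 0.59 [0.54  0.013 0.131]
lock_box [ 0.5669 -0.0049 -0.0076]
bolt_tab [ 0.5959 -0.0021  0.1293]
catch_top [0.539  0.007  0.1322]
```

View pics/scene0.png

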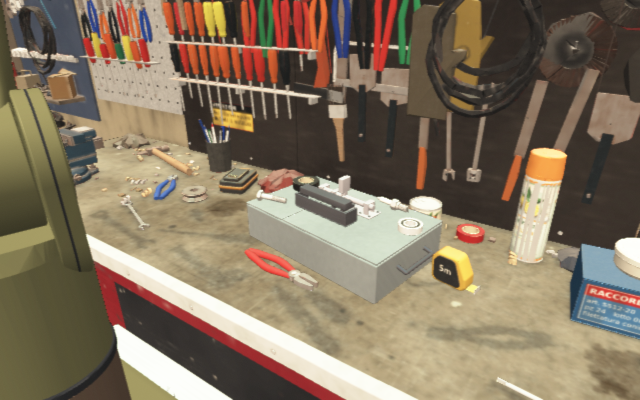

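View pics/side0.png

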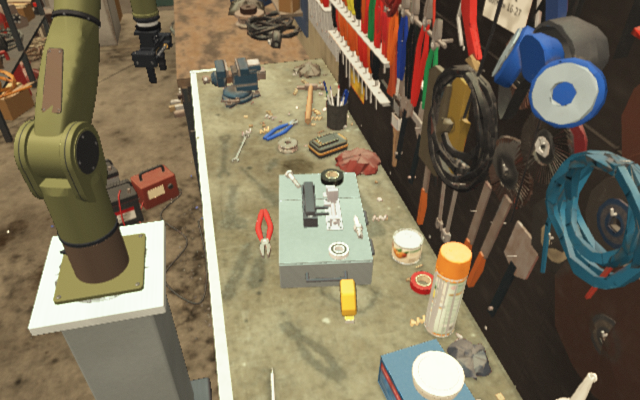

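The box is at about (0.565, -0.012) with yaw about -9°, and the heights agree with the sizes given. The scene view shows the tab at row 185, col 343 and the press bar at row 193, col 326. In the side view the bar and tab are at row 194, with the pliers in front and the tape measure to the right. I'll move to a hover above the free room on the tab's +y side.

Emit:
{"name": "servo_tool", "arguments": {
  "commands": [
    {"jaw":0.5,"dp":[-45,-36,-40],"spin":0.12},
    {"jaw":0.5,"dp":[-90,-72,-40],"spin":0.24},
    {"jaw":0.5,"dp":[-135,-108,-40],"spin":0.36},
    {"jaw":0.5,"dp":[-180,-144,-40],"spin":0.48},
    {"jaw":0.5,"dp":[-225,-180,-40],"spin":0.6},
    {"jaw":0.5,"dp":[-270,-216,-40],"spin":0.72},
    {"jaw":0.5,"dp":[-315,-252,-40],"spin":0.84},
    {"jaw":0.5,"dp":[-360,-288,-40],"spin":0.96},
    {"jaw":0.5,"dp":[-405,-324,-40],"spin":1.08},
    {"jaw":0.5,"dp":[-450,-360,-40],"spin":1.2},
    {"jaw":0.5,"dp":[-495,-396,-40],"spin":1.32},
    {"jaw":0.5,"dp":[-539,-433,-40],"spin":1.44}
  ]
}}

```text
clock: 2.2
eef_pos: [0.5723, 0.0315, 0.2789]
tool_rot: [0.761, 0.649, 0.0, -0.0]
ft_force: [0.8, 0.7, -0.3]
finger_gap: 0.499
grasp_force: 0.0
```

```bash
python3 - <<'E'
from h import *
from scipy.spatial.transform import Rotation as Ro
s=monitor.read_state();print(s["clock"],s["eef_pos"],Ro.from_quat(s["tool_rot"]).as_matrix().round(3).tolist(),s["finger_gap"],s["ft_force"])
Z={"lock_box":0,"bolt_tab":.132,"catch_top":.131}
f=imaging.grab_frame("wrist");save(f,"w1.png")
for q in Z:
    for r in tip_of(q,f)[:2]: print(q,np.round(r["pixel"]),round(r["conf"],2),atz(f,r["pixel"],Z[q]).round(4))
for q,z in(("catch_top",.131),("lock_box",.085)):
    r=regions_of(q,f)
    if r:
        c=max(cv2.findContours(r[0]["pixels"].astype(np.uint8),0,1)[0],key=cv2.contourArea)
        b=cv2.boxPoints(cv2.minAreaRect(c));print(q,b.round(),[atz(f,p[::-1],z).round(3)[:2].tolist() for p in b])
E
```

```text
2.2 [0.57230996 0.03154142 0.27892823] [[0.157, 0.988, 0.001], [0.988, -0.157, 0.001], [0.001, 0.001, -1.0]] 0.4985894079632102 [ 0.82333093  0.65192272 -0.30657134]
lock_box [190. 319.] 0.77 [ 0.5645 -0.014   0.    ]
bolt_tab [216. 351.] 0.6 [ 0.5962 -0.0054  0.132 ]
catch_top [214. 285.] 0.95 [0.5363 0.0054 0.131 ]
catch_top [[271. 143.]
 [333. 142.]
 [337. 272.]
 [275. 274.]] [[0.537, 0.071], [0.59, 0.064], [0.575, -0.062], [0.515, -0.054]]
lock_box [[202. 311.]
 [202.   9.]
 [439.   9.]
 [439. 311.]] [[0.41, -0.115], [0.492, 0.193], [0.702, 0.16], [0.685, -0.158]]
```

View pics/w1.png

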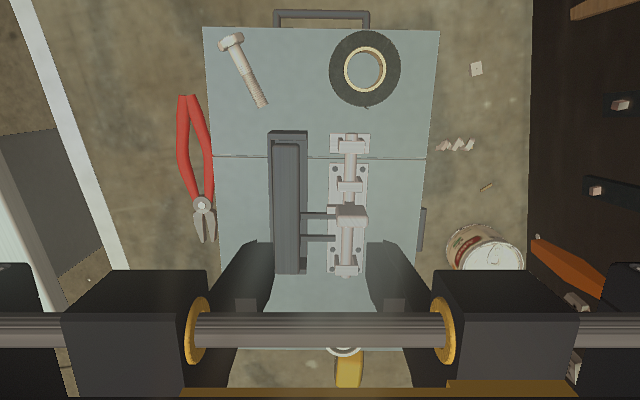

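The wrist view shows the bar top at cols 275-300, rows 143-272, and the tab at (214, 351). The fingers straddle centre col 318 as wanted, and the yaw is about -9.7°. I'll descend to just above the bar.

Emit:
{"name": "servo_tool", "arguments": {
  "commands": [
    {"jaw":0.49,"dp":[-3,-1,45],"spin":0.01},
    {"jaw":0.49,"dp":[-3,-1,90],"spin":0.01},
    {"jaw":0.49,"dp":[-3,-1,120],"spin":0.01},
    {"jaw":0.49,"dp":[-3,-1,137],"spin":0.01},
    {"jaw":0.49,"dp":[-3,-1,137],"spin":0.01},
    {"jaw":0.49,"dp":[-3,-1,137],"spin":0.01}
  ]
}}

```text
clock: 3.25
eef_pos: [0.5706, 0.0305, 0.1429]
tool_rot: [0.762, 0.647, 0.001, 0.001]
ft_force: [0.3, 0.1, 0.8]
finger_gap: 0.487
grasp_force: 0.0
```

```bash
python3 - <<'E'
from h import *
s=monitor.read_state();print(s["clock"],s["eef_pos"],s["ft_force"])
a=imaging.grab_frame("scene")["color"][150:250,260:420];b=imaging.grab_frame("wrist")["color"]
a=cv2.resize(a,(640,400),interpolation=2);b=b[:, :]
cv2.imwrite("pics/s2.png",a[:,:,::-1]);cv2.imwrite("pics/w2.png",b[:,:,::-1])
E
```

```text
3.25 [0.57061256 0.03052132 0.14288061] [0.29372791 0.06997585 0.76372855]
```

View pics/s2.png

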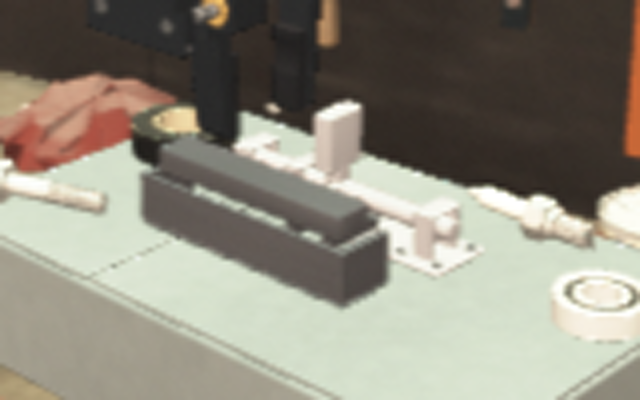

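View pics/w2.png

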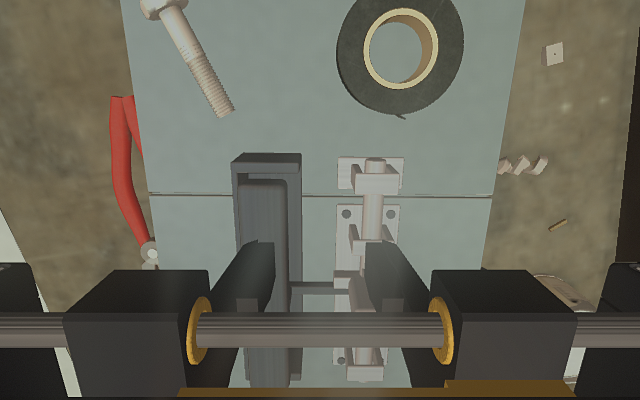

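The scene crop shows the finger hanging over the bar's far part (tip at crop row 150, col 215). In the wrist view the left finger is over the bar and the right finger hides the tab's region. I'll check the tip and tab alignment by projection.

```bash
python3 - <<'E'
from h import *
from scipy.spatial.transform import Rotation as Ro
s=monitor.read_state();R=Ro.from_quat(s["tool_rot"]).as_matrix();p=np.array(s["eef_pos"])
print(p, np.degrees(np.arctan2(R[1,1],R[0,1])))
for n in("scene","side","wrist"):
    f=imaging.grab_frame(n)
    for sg in(-1,1):
        t=p+R[:,1]*.03*sg; x=proj(f,t); print(n,sg,x.round(1),((x-[260,150])*4).round() if n=="scene" else "")
    for q,z in(("bolt_tab",.132),("catch_top",.131)):
        for r in tip_of(q,f)[:1]:
            w=atz(f,r["pixel"],z);print(q,np.round(r["pixel"]),round(r["conf"],2),w.round(4),"in tool mm",(R.T@(w-p)*1e3).round(1))
    if n=="side":
        cv2.imwrite("pics/side2.png",cv2.resize(f["color"][150:250,250:410],(640,400),interpolation=2)[:,:,::-1])
E
```

```text
[0.57066927 0.03021566 0.14299629] -9.381156104184667
scene -1 [314.3 183.5] [217. 134.]
scene 1 [333.6 175.8] [295. 103.]
bolt_tab [186. 342.] 0.81 [ 0.583  -0.0057  0.132 ] in tool mm [-33.5  18.   11. ]
catch_top [190. 328.] 0.59 [0.5489 0.0072 0.131 ] in tool mm [-26.3 -17.7  11.9]
side -1 [308.2 184.1] 
side 1 [331.3 183.1] 
bolt_tab [196. 332.] 0.59 [ 0.5919 -0.0132  0.132 ] in tool mm [-39.4  28.   11. ]
catch_top [196. 308.] 0.7 [0.5322 0.0016 0.131 ] in tool mm [-34.5 -33.4  11.9]
wrist -1 [256.6 260.5] 
wrist 1 [382.9 260.6] 
bolt_tab [302. 376.] 0.83 [ 0.5953 -0.0048  0.132 ] in tool mm [-30.6  30.   11. ]
catch_top [300. 263.] 0.96 [0.5358 0.0055 0.131 ] in tool mm [-30.1 -30.4  11.9]
```

View pics/side2.png

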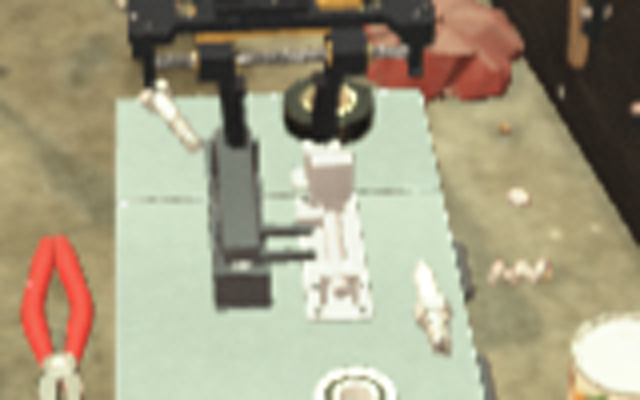

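The side view shows the left finger over the bar's axis and the right one in line with the tab on its far side. The wrist view puts the tab at tool (-31, +30) mm and the bar at (-30, -30) mm. I'll press the bar down now.

Emit:
{"name": "servo_tool", "arguments": {
  "commands": [
    {"jaw":0.49,"dp":[0,0,8],"spin":0},
    {"jaw":0.49,"dp":[0,0,13],"spin":0},
    {"jaw":0.49,"dp":[0,0,17],"spin":0},
    {"jaw":0.49,"dp":[0,0,20],"spin":0},
    {"jaw":0.49,"dp":[0,0,20],"spin":0},
    {"jaw":0.49,"dp":[0,0,20],"spin":0}
  ]
}}

```text
clock: 4.55
eef_pos: [0.5698, 0.0301, 0.1219]
tool_rot: [0.763, 0.647, 0.0, -0.0]
ft_force: [-1.5, -0.1, 6.0]
finger_gap: 0.485
grasp_force: 3.0
```

Emit:
{"name": "servo_tool", "arguments": {
  "commands": [
    {"jaw":0.49,"dp":[0,0,1],"spin":0},
    {"jaw":0.49,"dp":[0,0,1],"spin":0},
    {"jaw":0.49,"dp":[0,0,1],"spin":0}
  ]
}}

```text
clock: 4.92
eef_pos: [0.5698, 0.0301, 0.1214]
tool_rot: [0.763, 0.647, 0.0, -0.0]
ft_force: [-1.3, 0.4, 9.7]
finger_gap: 0.487
grasp_force: 4.8
```

```bash
python3 - <<'E'
from h import *
F=[]
for n in range(5):
    imaging.grab_frame("wrist");s=monitor.read_state();F.append(s["ft_force"])
print(s["clock"],s["eef_pos"],np.mean(F,0),np.std(F,0),s["grasp_force"],s["finger_gap"])
E
```

```text
5.175 [0.56980144 0.03008554 0.1214038 ] [-1.43465353 -0.01392065  9.51122299] [0.3589347  0.33212252 0.47945596] 4.815075272927061 0.4895754307803502
```

The bar is at its stop with about 9.5 N on it. I'll push the tab gently along tool -x.

Emit:
{"name": "servo_tool", "arguments": {
  "commands": [
    {"jaw":0.49,"dp":[-5,0,0],"spin":0},
    {"jaw":0.49,"dp":[-10,0,0],"spin":0},
    {"jaw":0.49,"dp":[-13,0,0],"spin":0},
    {"jaw":0.49,"dp":[-16,0,0],"spin":0},
    {"jaw":0.49,"dp":[-19,0,0],"spin":0},
    {"jaw":0.49,"dp":[-22,0,0],"spin":0},
    {"jaw":0.49,"dp":[-25,0,0],"spin":0},
    {"jaw":0.49,"dp":[-28,0,0],"spin":0}
  ]
}}

```text
clock: 6.18
eef_pos: [0.5668, 0.0071, 0.1215]
tool_rot: [0.762, 0.648, 0.003, -0.001]
ft_force: [0.7, 7.6, 8.0]
finger_gap: 0.493
grasp_force: 5.1
```

Emit:
{"name": "servo_tool", "arguments": {
  "commands": [
    {"jaw":0.49,"dp":[-3,0,0],"spin":0},
    {"jaw":0.49,"dp":[-6,0,0],"spin":0},
    {"jaw":0.49,"dp":[-9,0,0],"spin":0},
    {"jaw":0.49,"dp":[-12,0,0],"spin":0},
    {"jaw":0.49,"dp":[-15,0,0],"spin":0},
    {"jaw":0.49,"dp":[-18,0,0],"spin":0},
    {"jaw":0.49,"dp":[-21,0,0],"spin":0},
    {"jaw":0.49,"dp":[-24,0,0],"spin":0}
  ]
}}

```text
clock: 7.18
eef_pos: [0.5626, -0.0169, 0.1215]
tool_rot: [0.762, 0.648, 0.003, -0.001]
ft_force: [-0.0, 7.4, 9.8]
finger_gap: 0.494
grasp_force: 4.9
```

```bash
python3 - <<'E'
from h import *
from scipy.spatial.transform import Rotation as Ro
f=imaging.grab_frame("wrist");s=monitor.read_state();R=Ro.from_quat(s["tool_rot"]).as_matrix();p=np.array(s["eef_pos"])
print(s["clock"],p,s["ft_force"])
o=np.array([.5661,.0004,.132]);ya=np.array([.165,.986,0])
for n in("wrist","side"):
    if n=="side":f=imaging.grab_frame(n)
    for r in tip_of("bolt_tab",f)[:1]:
        w=atz(f,r["pixel"],.132);print(n,r["pixel"],r["conf"],w,"travel",-(w-o)@ya*1e3)
E
```

```text
7.225 [ 0.56243703 -0.01753388  0.12146406] [0.09400717 6.64310106 9.13916929]
side [204.1, 334.0] 0.51 [ 0.58823198 -0.04784216  0.132     ] travel 43.91499296763226
```

Emit:
{"name": "servo_tool", "arguments": {
  "commands": [
    {"jaw":0.49,"dp":[-3,0,0],"spin":0},
    {"jaw":0.49,"dp":[-6,0,0],"spin":0},
    {"jaw":0.49,"dp":[-8,0,0],"spin":0},
    {"jaw":0.49,"dp":[-9,0,0],"spin":0},
    {"jaw":0.49,"dp":[-9,0,0],"spin":0}
  ]
}}

```text
clock: 8.0
eef_pos: [0.561, -0.0259, 0.1215]
tool_rot: [0.762, 0.648, 0.003, -0.001]
ft_force: [0.6, 8.2, 8.6]
finger_gap: 0.49
grasp_force: 5.0
```

Emit:
{"name": "servo_tool", "arguments": {
  "commands": [
    {"jaw":0.49,"dp":[-1,0,0],"spin":0},
    {"jaw":0.49,"dp":[-2,0,0],"spin":0},
    {"jaw":0.49,"dp":[-2,0,0],"spin":0}
  ]
}}

```text
clock: 8.38
eef_pos: [0.5608, -0.0272, 0.1215]
tool_rot: [0.761, 0.648, 0.003, -0.001]
ft_force: [0.2, 9.4, 9.8]
finger_gap: 0.487
grasp_force: 5.6
```

Emit:
{"name": "servo_tool", "arguments": {
  "commands": [
    {"jaw":0.49,"dp":[-1,0,0],"spin":0},
    {"jaw":0.49,"dp":[-2,0,0],"spin":0},
    {"jaw":0.49,"dp":[-2,0,0],"spin":0}
  ]
}}

```text
clock: 8.75
eef_pos: [0.5608, -0.0273, 0.1215]
tool_rot: [0.761, 0.649, 0.004, -0.002]
ft_force: [0.4, 12.4, 9.0]
finger_gap: 0.493
grasp_force: 7.1
```

The finger has stalled with the force rising, so the bolt is at its stop (about 44 mm). I'll ease off the push, then lift straight up.

Emit:
{"name": "servo_tool", "arguments": {
  "commands": [
    {"jaw":0.49,"dp":[3,0,0],"spin":0},
    {"jaw":0.49,"dp":[3,0,-6],"spin":0},
    {"jaw":0.49,"dp":[4,0,-14],"spin":0},
    {"jaw":0.49,"dp":[6,0,-30],"spin":0},
    {"jaw":0.49,"dp":[6,0,-60],"spin":0},
    {"jaw":0.49,"dp":[6,0,-100],"spin":0},
    {"jaw":0.49,"dp":[6,0,-140],"spin":0},
    {"jaw":0.49,"dp":[6,0,-140],"spin":0},
    {"jaw":0.49,"dp":[6,0,-140],"spin":0}
  ]
}}

```text
clock: 9.88
eef_pos: [0.5595, -0.0289, 0.2605]
tool_rot: [0.763, 0.646, -0.001, -0.0]
ft_force: [-0.0, 0.7, 0.5]
finger_gap: 0.491
grasp_force: 0.0
```

```bash
python3 - <<'E'
from h import *
o=np.array([.5955,-.005,.132]);ya=np.array([.165,.986,0])
C=[]
for n in("wrist","side","scene"):
    f=imaging.grab_frame(n)
    C.append(f["color"] if n=="wrist" else cv2.resize(f["color"][150:250,250:410],(640,400),interpolation=2))
    for r in tip_of("bolt_tab",f)[:1]:
        w=atz(f,r["pixel"],.132);print(n,r["pixel"],r["conf"],w,"travel",-(w-o)@ya*1e3)
s=monitor.read_state();print(s["clock"],s["eef_pos"],s["ft_force"])
im=cv2.resize(np.vstack([np.hstack([C[0],C[1]]),np.hstack([C[2],C[2]*0])]),(800,500));cv2.imwrite("pics/end.png",im[:,:,::-1])
E
```

```text
wrist [203.9, 357.6] 0.92 [ 0.58941975 -0.04925999  0.132     ] travel 44.64359607167987
side [207.1, 336.3] 0.53 [ 0.59068412 -0.06074858  0.132     ] travel 55.762719650161884
scene [190.9, 361.5] 0.59 [ 0.58381931 -0.05319629  0.132     ] travel 49.44885214084179
10.175 [ 0.55967753 -0.02821165  0.25988662] [-0.14887816  0.03941863 -1.19416112]
```

View pics/end.png

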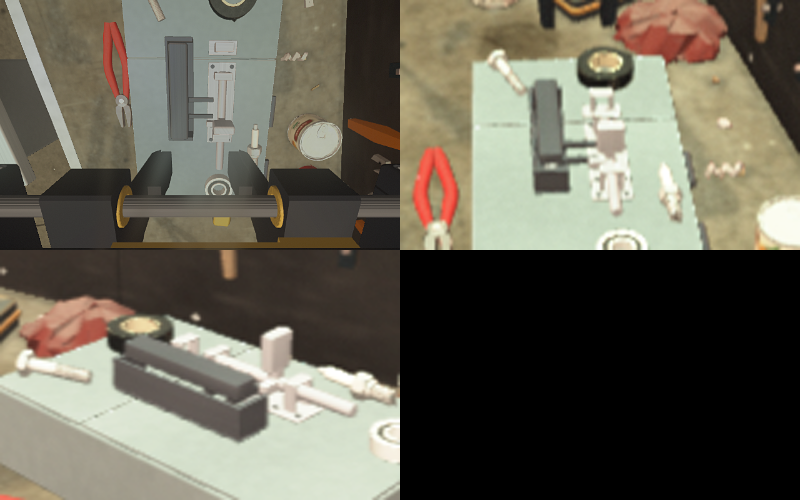

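The bolt is out of its keeper: the tab now shows at wrist pixel (204, 358), about 44 mm back. The press bar stands up again and the loose things are where they were.

```bash
python3 -c "
from rig import job;print(job.close_job())"
```

```text
the job is handed in; nothing more can be done
None
```

The bolt is fully back (about 44 mm measured), the catch has sprung up behind it, nothing else was moved, and the job was handed in at about 10 s; no verdict came back.

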